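# Clamp a specimen stub in the collet of a trimming stand

## Robot

A 7-joint arm with a two-finger parallel gripper is mounted at the origin on a cart in front of the work surface, level with it; the furniture and walls round the work are solid. World frame = base frame: x ahead of the robot, y to its left, z up, the work surface at z = 0. Lengths are in m, angles in rad, forces in N, time in s.
With the tool pointing down it reaches from about 0.4 to 0.85 m from the base axis. Payload 10.4 kg.
Tool frame: the origin (TCP) lies midway between the tips of the shut fingers; the grasp point (between the pads) lies 19 mm behind it (r.grasp_offset is the distance from the TCP to the grasp point, in m); x points along the fingers, y is the direction in which the jaws open and shut, and the axes are right-handed (so a half turn about x gives the same grasp; the last joint's range is limited). The gripper opens to 87 mm and grips with 3 to 60 N. Pads are 19 mm wide; open, the fingers measure 117 mm over their backs; the gripper's body (75 mm by 190 mm) begins 51 mm behind the grasp point.
Start: joints at [-1.162, 0.332, -0.065, 1.46, 0.022, 1.35, -0.088], TCP at [0.262, 0.568, 0.223] pointing down, gripper open.
Joint ranges: [-2.6, 2.6], [-0.5, 2.12], [-1.47, 1.34], [0.16, 2.42], [-1.27, 4.41], [0.06, 2.06], [-2.6, 2.6]. Speed limits (rad/s): [2.22, 2.22, 2.79, 2.79, 3.14, 3.14, 3.14].

## Interface

Orientations are given as a unit quaternion [x, y, z, w].
In Python, from bench import r, vision, close_job gives the robot as it stands. The module is installed in compiled form; this text tells all that it offers.
- The arm moves only by the shell command python3 -m pendant 'ROWS' [OPENING] [FORCE]. ROWS is text: rows parted by semicolons, each of 6 numbers parted by spaces: the shift along the tool's x, y, z in units of 0.25 m (1.0 is 0.25 m), then the turn, a rotation vector about the tool's x, y, z in units of 1.5 rad (1.0 is 1.5 rad). A call has 1 to 8 rows; each row is the pose to reach, as a shift and turn from the pose commanded when the call began, along the tool's axes at that moment; what a row does not reach only later rows make up. A row lasts 1/10 s, in which the tool goes at most 50 mm and 8.59 degrees, less where a joint would pass 70% of its speed; a pose out of reach is approached as far as the arm can. A call with a number of a shift or a turn outside -1 to 1 is refused whole. A call with a gripper value outside its range is refused whole. OPENING is the gripper command: -1 is shut, 1 is fully open, values between are in proportion, set as the call begins (- or left out, the last holds). The fingers move at their own pace and stop on an object; FORCE is the grip in N (left out, the last holds). Time passes only in rows, so rows that repeat a pose let the fingers close. It gives the time, the measured TCP pose, the force and the opening at its end, in the units of the state.
- r.read_state(): the state, without advancing time (a new reading comes with each control period).
- vision.camera(name): name is "scene" or "top" or "wrist"; returns (picture, depth): 480x640x3 uint8, blue, green, red; 480x640 float32, m along the optical axis (not along the pixel's ray), 0 where there is no reading.
- vision.get_calibration(name): a dict with "camera_matrix" (3x3 intrinsics, pixels), "rvec" (rotation vector, rad) and "tvec" (3), from world to camera coordinates, as OpenCV has them. Camera axes: x right, y down, z forward; pixel columns grow to the right and rows downward; lengths in m; the calibration is good to about 2 mm. A picture is of the moment at which its call begins: read the wrist's pose just before it. get_calibration takes no time and is no camera call; for the wrist camera it gives the pose at the moment of the call.
- close_job(): hands the job in, once; it reports no verdict.
The state is a dict: "time": time; "joint_positions": joint angles; "joint_vel": joint speeds; "joint_torque": joint torques, N m; "ee_pos": TCP position; "eef_rot": TCP orientation; "ft_force": force on the tool from outside, world axes, zero at the start; "torque": the same for the moment, N m; "width": finger opening in m.
Only numpy, scipy, OpenCV 4.12 (cv2) and the standard library are available. Lean on these libraries where they do the work, as an engineer would, in place of code of your own. Each camera call takes 0.05 s, during which the arm holds its last target. There are 200 camera calls.

## Task

The collet of the trimming stand was left shut: back its knurled ring nut off (anticlockwise from above) until the collet is open. Lift the stub that carries the pyramid-shaped resin block out of the crowded stub block by the edge of its metal plate, never touching the resin with the fingers, and set its shank upright and fully home in the collet. Then turn the nut clockwise until the collet grips the shank firmly, let go, and leave the other stubs in the block and the things standing around where they are.

Things in the scene. Friction and masses are not known exactly. Their poses are not given: they have to be found in the camera images.
- nut_grip (a point): On the vertical axis of the fixed trimming stand, 48 mm above the worktop: the height to hold its knurled aluminium ring nut (40 mm across, 18 mm tall, from 10 mm below to 8 mm above this point). Under it a barrel 33 mm across, then a round dark foot 90 mm across whose top is 34 mm below this point: fingertips may reach 28 mm below. A stub in the collet stands up to 32 mm above this point.
- collet_face (a point): Centre of the collet's upper face, 10 mm above nut_grip and 2 mm proud of the nut; z up. The bore goes straight down from here, 23 mm deep, between three steel segments, with a 2.5 mm lead-in at the mouth. Bore diameter: about 12.2 mm with the nut at 0, 1.7 mm less for each rad of nut turn.
- collet_nut (a joint): Angle of the ring nut in rad: 0 = collet fully open (end stop), grows clockwise seen from above, end stop at 2.1. It starts at 1.4 to 2.0 (bore too small for a shank). Stiff: about 0.12 N m, and it stays where it is left. With a shank in, the segments touch it at about 1.3 and press harder from there on: firm from about 1.65; going on to the stop does no harm. Turn in strokes, grasping anew.
- collet_jaw_a: One of the three collet segments, moved radially by the nut (origin on the stand's axis at the worktop).
- collet_jaw_b: Second collet segment, as above.
- collet_jaw_c: Third collet segment, as above.
- block_top (a point): Centre of the upper face (116 x 104 mm, 34 mm above the worktop) of the fixed grey stub block; x along its long side, y across. Six 12.5 mm holes at x = -38, 0, 38 and y = -29, 29 mm; five stubs stand in them plates up, in any order. Along x no finger fits between neighbouring plates; along y 30 mm are free between the rows, so go in with fingers open about 40 mm, closing along y.
- pyramid_stub_plate (a point): The stub to clamp, 30 g: centre of its round aluminium plate (26 mm across, 8 mm thick), z up. On the plate a four-sided resin pyramid (15 mm square, 10 mm tall). Below it a hub 21 mm across, 4 mm tall, then a plain shank 10 mm across, 22 mm long, with a bevelled end. In the block its hub rests on the block's top: 4 mm of air under the plate's rim, and the same over the collet's face.
- pyramid_stub_seat (a point): Same stub: centre of the hub's underside, 8 mm below the plate's centre, where the shank begins. Fully home in the collet it lies on the collet_face point.
- resin_pyramid: The resin pyramid on that stub (origin at its base centre); not to be touched by the fingers.
- disc_stub_plate (a point): Plate centre of a like stub with a flat round resin disc on it (17 mm across, 5 mm tall); stays in the block.
- bare_stub_1_plate (a point): Plate centre of a like stub with nothing on its grooved plate; stays in the block.
- bare_stub_2_plate (a point): Plate centre of another bare stub; stays in the block.
- wide_stub_plate (a point): Plate centre of a bare stub with a wider plate, 29 mm; stays in the block.
- amber_bottle: Amber bottle with black screw cap, 39 mm wide, 77 mm tall, standing between stand and block; origin under its centre. Leave alone.
- oil_bottle: Small dropper bottle, 25 mm wide, 78 mm tall, standing between stand and block; origin under its centre. Leave alone.
- flask: Conical glass flask, 65 mm wide, 108 mm tall, standing to the right; origin under its centre. Leave alone.
- pyramid_stub: The stub to clamp as a whole: origin under the end of its shank, 30 mm below the plate's centre, z up along the stub.
- microscope_main: Big fixed binocular microscope left of the work, 0.39 m deep (x), 0.2 m wide (y), 0.4 m tall; origin under its middle. Between the robot's start and the work: draw the arm back and pass in front of it, nearer than 0.4 m to the robot's base, not over or through it.

How it is judged:
By the outcome, as a careful person would: the job done as asked, in the order asked, and still so for the second after the job is handed in, with the robot touching nothing.
It also fails if it takes over 72 s, if anything falls off the work surface, if the arm or the gripper's body presses on something with over 40 N, if the wrist force passes 120 N, or if a joint passes its speed limit or range.

## Working session

There is one attempt and no reset: what is moved stays moved. The work goes in short steps, Python scripts to look and compute and a shell command to move; the robot and the scene stay as the last step left them, time stands still between calls to the robot, and variables do not carry over. Pictures are saved under pics/ and viewed, about 8 in all and at most 12, crops included, and the job is handed in when it is done.

```bash
mkdir -p pics; cat > h.py <<'E'
import numpy as np, cv2
from scipy.spatial.transform import Rotation as R
from bench import r, vision
def cal(n):
    c=vision.get_calibration(n);return np.array(c["camera_matrix"]),R.from_rotvec(np.ravel(c["rvec"])).as_matrix(),np.ravel(c["tvec"])
def ray(n,u,v,z,c=None):
    K,Rm,t=c or cal(n);o=-Rm.T@t;d=Rm.T@np.linalg.solve(K,[u,v,1.]);return o+d*(z-o[2])/d[2]
def proj(n,p,c=None):
    K,Rm,t=c or cal(n);q=K@(Rm@np.array(p)+t);return q[:2]/q[2]
def cloud(n,D,c=None):
    K,Rm,t=c or cal(n);v,u=np.mgrid[:480,:640];P=np.stack([(u-K[0,2])/K[0,0]*D,(v-K[1,2])/K[1,1]*D,D],-1);return (P-t)@Rm
def st():
    s=r.read_state();print("t",round(s["time"],2),"p",np.round(s["ee_pos"],4),"F",np.round(s["ft_force"],1),"w",round(float(s["width"]),4));print(np.round(R.from_quat(s["eef_rot"]).as_matrix(),3).tolist(),"j",np.round(s["joint_positions"],2));return s
def go(p,yaw=None):
    """rows for TCP target p, tool down, jaw axis y at angle yaw (rad) in world"""
    s=r.read_state();A=R.from_quat(s["eef_rot"]);d=A.inv().apply(np.array(p)-s["ee_pos"])/.25
    rv=np.zeros(3)
    if yaw is not None:
        x=np.array([0,0,-1.]);y=np.array([np.cos(yaw),np.sin(yaw),0]);B=R.from_matrix(np.stack([x,y,np.cross(x,y)],1));rv=(A.inv()*B).as_rotvec()/1.5
    print("row",np.round(np.r_[d,rv],4))
E
python3 - <<'E'
from h import *
s=st()
for n in("top","scene"):
    p,D=vision.camera(n);cv2.imwrite(f"pics/{n}1.png",p);np.save(n+"D.npy",D);np.save(n+"P.npy",p)
    K,Rm,t=cal(n);print(n,K[0,0],-Rm.T@t,Rm[2])
E
```

```text
t 0.0 p [0.2614 0.5673 0.2218] F [-0.1  0.1 -0.4] w 0.0871
[[-0.001, 0.418, 0.908], [-0.001, 0.908, -0.418], [-1.0, -0.001, 0.0]] j [-1.16  0.33 -0.06  1.46  0.02  1.35 -0.09]
top 494.9916552811128 [ 0.35851616 -0.18708633  1.16995626] [ 0.17286183 -0.00971975 -0.98489812]
scene 480.1927519409216 [0.07106321 0.53341879 0.49359943] [ 0.50944779 -0.74692691 -0.42727408]
```

View pics/top1.png

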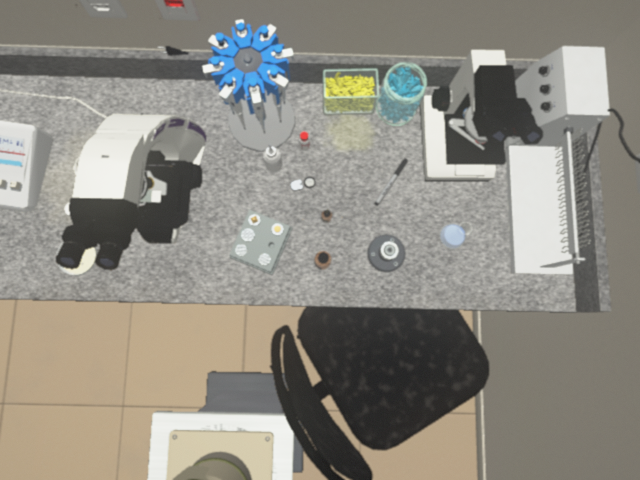

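View pics/scene1.png

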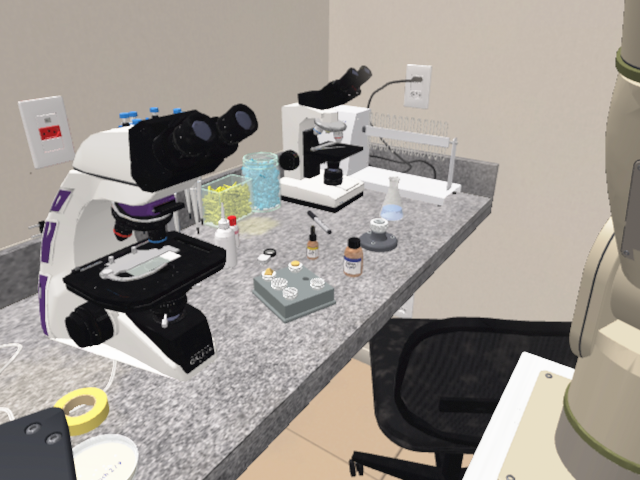

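The top view shows the block at about (260,243), with orange resin at (254,219) and (277,229). The stand is at (389,251), the bottles at (326,215) and (323,259), and the flask at (454,235). The scene view confirms this: the pyramid is at about (268,273) and the disc at (296,266).

```bash
python3 - <<'E'
from h import *
for n,u,v,z in [("top",389,250,.058),("top",254,219,.05),("top",277,229,.05),("top",260,243,.034),("top",326,215,.078),("top",323,259,.077),("top",454,235,.05),("scene",379,226,.058),("scene",268,273,.055),("scene",296,266,.05)]:
    print(n,u,v,np.round(ray(n,u,v,z),3))
a=np.load("topP.npy");D=np.load("topD.npy");P=cloud("top",D)
print("front edge", P[290,300],P[245,389],P[245,260])
s=np.load("sceneP.npy")
A=cv2.resize(a[195:285,225:415],(800,379),interpolation=cv2.INTER_CUBIC)
B=cv2.resize(s[210:325,240:415],(800,526),interpolation=cv2.INTER_CUBIC)[:, :]
cv2.imwrite("pics/c1.png",cv2.resize(np.vstack([A,B]),(530,600)))
m=(P[...,2]>.026)&(P[...,2]<.04)&(abs(P[...,0]-.41)<.1)&(abs(P[...,1]+.04)<.1)
m=cv2.inRange(a,(95,95,80),(150,150,140))
E
```

```text
top 389 250 [ 0.524 -0.367  0.058]
top 254 219 [ 0.59  -0.057  0.05 ]
top 277 229 [ 0.568 -0.11   0.05 ]
top 260 243 [ 0.536 -0.071  0.034]
top 326 215 [ 0.597 -0.222  0.078]
top 323 259 [ 0.497 -0.217  0.077]
top 454 235 [ 0.564 -0.519  0.05 ]
scene 379 226 [ 0.509 -0.341  0.058]
scene 268 273 [ 0.58  -0.045  0.055]
scene 296 266 [ 0.559 -0.102  0.05 ]
front edge [ 0.43216789 -0.16625493  0.00054064] [ 0.53819782 -0.37004972  0.03962527] [ 0.53137321 -0.07158855  0.03671115]
```

View pics/c1.png

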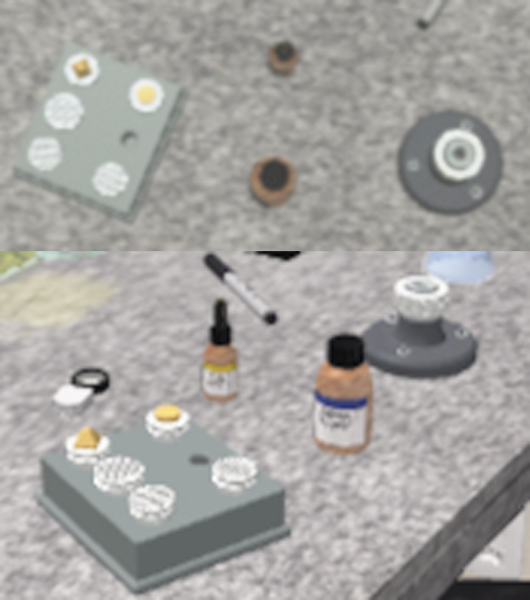

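```bash
python3 - <<'E'
from h import *
for n in("top","scene"):
    P=cloud(n,np.load(n+"D.npy"));m=(P[...,2]>.03)&(P[...,2]<.5)&(P[...,0]>.3)&(P[...,0]<1)&(P[...,1]>.03)&(P[...,1]<.5)&(np.load(n+"D.npy")>0)
    q=P[m];print(n,np.round(np.percentile(q,[0,1,50,99,100],axis=0),3).tolist());d=np.hypot(q[:,0],q[:,1]);print(np.round(np.sort(d)[[0,20,100]],3), np.round(q[np.argsort(d)[[0,20,100]]],3).tolist())
s=st();A=R.from_quat(s["eef_rot"])
go([.18,.37,.25]);
E
```

```text
top [[0.434, 0.03, 0.03], [0.446, 0.048, 0.034], [0.751, 0.169, 0.189], [0.982, 0.494, 0.389], [0.984, 0.5, 0.399]]
[0.454 0.456 0.463] [[0.436, 0.127, 0.369], [0.437, 0.131, 0.372], [0.443, 0.135, 0.379]]
scene [[0.434, 0.03, 0.03], [0.443, 0.037, 0.036], [0.665, 0.187, 0.225], [0.984, 0.262, 0.485], [0.987, 0.265, 0.499]]
[0.454 0.456 0.46 ] [[0.435, 0.13, 0.369], [0.438, 0.126, 0.373], [0.437, 0.143, 0.371]]
t 0.1 p [0.2614 0.5673 0.2218] F [ 0.3 -0.4  1. ] w 0.0866
[[-0.001, 0.419, 0.908], [-0.001, 0.908, -0.419], [-1.0, -0.001, 0.0]] j [-1.16  0.33 -0.06  1.46  0.02  1.35 -0.09]
row [-0.1116 -0.8533  0.0345  0.      0.      0.    ]
```

```bash
python3 -m pendant '0 -0.2 0 0.1 0 0; 0 -0.4 0 0.2 0 0; 0 -0.6 0 0.3 0 0; 0 -0.8 0 0.4 0 0; 0 -0.94 0 0.5 0 0; 0 -0.94 0 0.6 0 0; 0 -0.94 0 0.7 0 0; 0 -0.94 0 0.8 0 0' 1; python3 - <<'E'
from h import *
s=st()
c=cal("wrist");print(-c[1].T@c[2],c[1][2])
for a in(.75,.45,.15,-.15,-.45):go([.385*np.cos(a),.385*np.sin(a),.25],a-np.pi/2)
E
```

```text
time: 0.9
ee_pos: [0.1631, 0.3539, 0.2226]
eef_rot: [0.517, 0.483, -0.516, 0.483]
ft_force: [-0.5, 0.0, -0.5]
width: 0.0867
t 0.9 p [0.1631 0.3539 0.2226] F [-0.5  0.  -0.5] w 0.0867
[[0.0, 0.998, -0.067], [0.0, -0.067, -0.998], [-1.0, 0.0, -0.0]] j [-1.13 -0.19 -0.11  2.02 -0.02  1.31 -1.3 ]
[0.16791626 0.43603164 0.38455341] [-0.02072986 -0.29770006 -0.95443436]
row [-1.098e-01  4.980e-01  3.331e-01  5.024e-01 -2.000e-04 -0.000e+00]
row [-1.098e-01  7.828e-01  6.947e-01  7.024e-01 -2.000e-04 -0.000e+00]
row [-1.0990e-01  9.4800e-01  1.1243e+00  9.0240e-01 -2.0000e-04  0.0000e+00]
row [-1.1000e-01  9.7890e-01  1.5835e+00  1.1024e+00 -2.0000e-04  1.0000e-04]
row [-1.1020e-01  8.7270e-01  2.0314e+00  1.3024e+00 -2.0000e-04  1.0000e-04]
```

```bash
python3 -m pendant '-0.02 0.1 0.06 0.1 0 0; -0.04 0.2 0.12 0.2 0 0; -0.06 0.3 0.19 0.3 0 0; -0.08 0.4 0.26 0.4 0 0; -0.1 0.5 0.33 0.5 0 0; -0.1 0.65 0.5 0.6 0 0; -0.1 0.78 0.69 0.7 0 0; -0.1 0.86 0.87 0.8 0 0'; python3 - <<'E'
from h import *
s=st()
for a in(.1,-.1,-.3,-.5):go([.385*np.cos(a),.385*np.sin(a),.25],a-np.pi/2)
go([.46,-.33,.25],-.6-np.pi/2)
E
```

```text
time: 1.7
ee_pos: [0.3602, 0.1344, 0.2473]
eef_rot: [-0.699, -0.107, 0.699, -0.107]
ft_force: [0.4, 0.5, -1.1]
width: 0.0867
t 1.7 p [0.3602 0.1344 0.2473] F [ 0.4  0.5 -1.1] w 0.0867
[[-0.0, 0.299, -0.954], [-0.0, -0.954, -0.299], [-1.0, 0.0, 0.0]] j [-0.73 -0.25  0.22  2.    0.05  1.38 -1.8 ]
row [-1.060e-02  3.935e-01  2.760e-02  1.359e-01  0.000e+00 -1.000e-04]
row [-1.060e-02  6.869e-01  1.196e-01  2.692e-01  0.000e+00 -1.000e-04]
row [-1.050e-02  9.562e-01  2.681e-01  4.025e-01  0.000e+00 -1.000e-04]
row [-1.0500e-02  1.1906e+00  4.6710e-01  5.3590e-01  0.0000e+00 -1.0000e-04]
row [-1.0400e-02  1.8918e+00  1.7490e-01  6.0250e-01  0.0000e+00 -1.0000e-04]
```

```bash
python3 -m pendant '0 0.2 0 0.07 0 0; 0 0.39 0.02 0.13 0 0; 0 0.54 0.07 0.15 0 0; 0 0.69 0.12 0.15 0 0; 0 0.83 0.2 0.15 0 0; 0 0.96 0.27 0.15 0 0; 0 0.96 0.27 0.15 0 0'; python3 - <<'E'
from h import *
s=st()
c=cal("wrist");print(-c[1].T@c[2],c[1][2], c[1][0])
go([.45,-.3,.24]); go([.524,-.367,.2])
E
```

```text
time: 2.4
ee_pos: [0.3672, -0.117, 0.2475]
eef_rot: [0.707, 0.028, -0.706, 0.027]
ft_force: [1.5, 0.5, 0.6]
width: 0.087
t 2.4 p [ 0.3672 -0.117   0.2475] F [1.5 0.5 0.6] w 0.087
[[0.0, 0.078, -0.997], [0.001, -0.997, -0.078], [-1.0, -0.001, -0.0]] j [-0.5  -0.33  0.57  2.01  0.17  1.41 -1.48]
[ 0.44864561 -0.11072177  0.40954845] [-0.29795806 -0.02239517 -0.95431622] [ 7.73910111e-02 -9.97000524e-01 -7.66289258e-04]
row [ 0.0297  0.7558 -0.273   0.      0.      0.    ]
row [ 0.1895  1.0463 -0.5471  0.      0.      0.    ]
```

```bash
python3 -m pendant '0.05 0.18 -0.1 0 0 0; 0.1 0.36 -0.2 0 0 0; 0.15 0.54 -0.3 0 0 0; 0.2 0.72 -0.4 0 0 0; 0.25 0.9 -0.5 0 0 0; 0.3 1 -0.547 0 0 0; 0.3 1 -0.547 0 0 0' ; python3 - <<'E'
from h import *
s=st()
np.save("wc.npy",np.concatenate([x.ravel() for x in cal("wrist")]))
p,D=vision.camera("wrist");cv2.imwrite("pics/w1.png",p);np.save("w1D.npy",D)
print(proj("wrist",[.524,-.367,.058]))
E
```

```text
time: 3.1
ee_pos: [0.5246, -0.354, 0.1661]
eef_rot: [-0.703, -0.028, 0.71, -0.029]
ft_force: [-1.8, 0.9, -0.3]
width: 0.0868
t 3.1 p [ 0.5246 -0.354   0.1661] F [-1.8  0.9 -0.3] w 0.0868
[[-0.01, 0.081, -0.997], [-0.001, -0.997, -0.081], [-1.0, 0.001, 0.01]] j [-0.13  0.52  0.9   1.54 -0.4   1.29 -0.67]
[344.95030362 240.32501007]
```

View pics/w1.png

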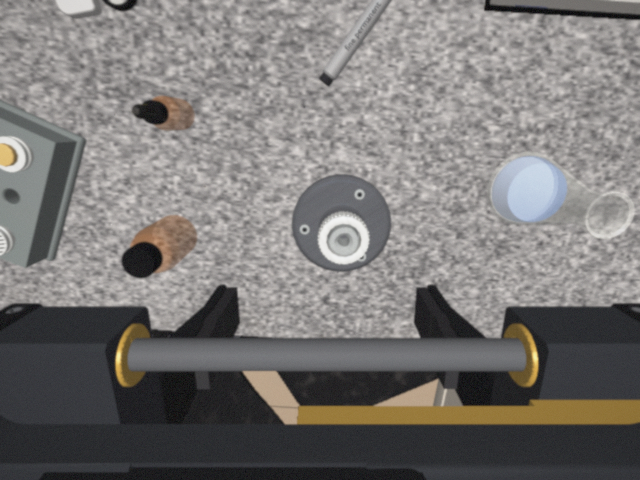

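The wrist view shows the nut at (344,237), the stand's foot around (341,222), the bottles at left and the flask at right.

```bash
python3 - <<'E'
from h import *
w=np.load("wc.npy");c=(w[:9].reshape(3,3),w[9:18].reshape(3,3),w[18:])
p=cv2.imread("pics/w1.png");g=cv2.cvtColor(p,cv2.COLOR_BGR2GRAY)
m=np.zeros_like(g);m[195:280,305:385]=255
def circ(lo,hi,z):
    t=cv2.inRange(g,lo,hi)&m
    cs,_=cv2.findContours(t,cv2.RETR_EXTERNAL,cv2.CHAIN_APPROX_NONE);k=max(cs,key=cv2.contourArea);e=cv2.fitEllipse(cv2.convexHull(k));print(e,cv2.minEnclosingCircle(k),ray("w",*e[0],z,c))
circ(170,255,.056)
D=np.load("w1D.npy");P=cloud("w",D,c)
q=P[195:285,305:385].reshape(-1,3);q=q[(q[:,2]>.045)&(q[:,2]<.07)];print(len(q),q.mean(0),q.min(0),q.max(0),np.percentile(q[:,2],[10,50,90]))
q=P[170:275,285:395].reshape(-1,3);q=q[(q[:,2]>.009)&(q[:,2]<.02)];print("foot",(q.min(0)+q.max(0))/2,q.max(0)-q.min(0))
s=r.read_state();print(s["ee_pos"],r.grasp_offset)
m[:]=0;m[160:285,280:400]=255
t=cv2.inRange(g,30,80)&m;cs,_=cv2.findContours(t,cv2.RETR_EXTERNAL,cv2.CHAIN_APPROX_NONE);k=max(cs,key=cv2.contourArea);e=cv2.fitEllipse(cv2.convexHull(k));print(e,ray("w",*e[0],.013,c))
E
```

```text
((343.71002197265625, 238.88931274414062), (50.54698181152344, 53.1759147644043), 137.01759338378906) ((344.8571472167969, 238.92857360839844), 27.164091110229492) [ 0.52485459 -0.36752405  0.056     ]
1969 [ 0.52539456 -0.36733854  0.05516114] [ 0.50333456 -0.38828465  0.0450456 ] [ 0.54442465 -0.34728516  0.06011955] [0.0511801  0.05572919 0.05789384]
foot [ 0.52349351 -0.36766272  0.01450377] [0.08978698 0.08925429 0.01097812]
[ 0.52454635 -0.35242714  0.16836166] 0.0187
((359.0, 194.0), (1.632993221282959, 2.8284270763397217), 135.0) [ 0.55348274 -0.38013871  0.013     ]
```

```bash
python3 -m pendant '0.1 0.06 0.005 0 0 0; 0.2 0.06 0.005 0 0 0; 0.3 0.06 0.005 0 0 0; 0.3 0.06 0.005 0 0 0; 0.3 0.06 0.005 0 0 0'; python3 - <<'E'
from h import *
s=st()
go([.5245,-.3675,.031],np.arctan2(-.997,.081))
E
```

```text
time: 3.65
ee_pos: [0.5263, -0.3644, 0.0989]
eef_rot: [0.707, 0.031, -0.706, 0.03]
ft_force: [0.1, -0.2, 0.6]
width: 0.0869
t 3.65 p [ 0.5263 -0.3644  0.0989] F [ 0.1 -0.2  0.6] w 0.0869
[[0.001, 0.086, -0.996], [0.001, -0.996, -0.086], [-1.0, -0.001, -0.001]] j [-0.08  0.59  0.85  1.6  -0.47  1.17 -0.61]
row [ 0.2714  0.0118  0.0086  0.0032 -0.0008  0.0003]
```

```bash
python3 -m pendant '0.12 0.012 0.008 0 0 0; 0.24 0.012 0.008 0 0 0; 0.272 0.012 0.008 0 0 0; 0.272 0.012 0.008 0 0 0; 0.272 0.012 0.008 0 0 0' 1 ; python3 -m pendant '0 0 0 0 0 0; 0 0 0 0 0 0; 0 0 0 0 0 0; 0 0 0 0 0 0; 0 0 0 0 0 0' -1 35;  python3 - <<'E'
from h import *
s=st();print(s["torque"])
go([.5245,-.3675,.030])
E
```

```text
time: 4.15
ee_pos: [0.525, -0.3692, 0.0317]
eef_rot: [0.707, 0.03, -0.706, 0.031]
ft_force: [-0.1, -0.0, -0.2]
width: 0.0872
time: 4.65
ee_pos: [0.5241, -0.3687, 0.0296]
eef_rot: [0.707, 0.03, -0.706, 0.03]
ft_force: [-0.1, -0.1, -0.6]
width: 0.0548
t 4.65 p [ 0.5241 -0.3687  0.0296] F [-0.1 -0.1 -0.6] w 0.0548
[[0.0, 0.085, -0.996], [0.0, -0.996, -0.085], [-1.0, -0.0, -0.0]] j [-0.04  0.67  0.79  1.64 -0.53  1.06 -0.57]
[-0.09821171  0.15713088 -0.01336762]
row [-0.0015 -0.0045 -0.0022  0.      0.      0.    ]
```

```bash
python3 -m pendant '0 0 0 0 0 0; 0 0 0 0 0 0; 0 0 0 0 0 0; 0 0 0 0 0 0; 0 0 0 0 0 0'; python3 -m pendant '0 0 0 -0.1 0 0; 0 0 0 -0.2 0 0; 0 0 0 -0.3 0 0; 0 0 0 -0.4 0 0; 0 0 0 -0.5 0 0;0 0 0 -0.5 0 0';  python3 - <<'E'
from h import *
s=st();print(s["torque"])
E
```

```text
time: 5.15
ee_pos: [0.5239, -0.3679, 0.0294]
eef_rot: [-0.706, -0.031, 0.707, -0.03]
ft_force: [-2.0, 4.8, 4.3]
width: 0.0389
time: 5.75
ee_pos: [0.524, -0.3682, 0.0294]
eef_rot: [0.646, 0.288, -0.646, 0.287]
ft_force: [-0.1, 3.8, 1.2]
width: 0.0388
t 5.75 p [ 0.524  -0.3682  0.0294] F [-0.1  3.8  1.2] w 0.0388
[[0.0, 0.743, -0.669], [0.001, -0.669, -0.743], [-1.0, -0.001, -0.001]] j [ 0.07  0.61  0.63  1.64 -0.4   1.03  0.1 ]
[0.84304705 0.35129828 0.13949327]
```

```bash
python3 -m pendant '0 0 0 -0.1 0 0; 0 0 0 -0.2 0 0; 0 0 0 -0.3 0 0; 0 0 0 -0.4 0 0; 0 0 0 -0.4 0 0';  python3 -c "
from h import *
print(r.read_state()['torque'])";python3 -m pendant '0 0 0 -0.1 0 0; 0 0 0 -0.2 0 0;0 0 0 -0.2 0 0';  python3 - <<'E'
from h import *
s=st();print(s["torque"])
E
```

```text
time: 6.25
ee_pos: [0.5243, -0.3683, 0.0294]
eef_rot: [0.533, 0.465, -0.533, 0.464]
ft_force: [0.4, 3.3, 0.4]
width: 0.0389
[ 0.751715   -0.06824157  0.10013167]
time: 6.55
ee_pos: [0.5244, -0.3683, 0.0294]
eef_rot: [0.459, 0.539, -0.458, 0.539]
ft_force: [3.0, 3.1, 0.8]
width: 0.0387
t 6.55 p [ 0.5244 -0.3683  0.0294] F [3.  3.1 0.8] w 0.0387
[[0.001, 0.987, 0.16], [0.001, 0.16, -0.987], [-1.0, 0.001, -0.001]] j [ 0.21  0.56  0.44  1.63 -0.27  1.01  0.9 ]
[ 0.75684411 -0.22156802  0.06672729]
```

```bash
for i in 1 ; do python3 -m pendant '0 0 0 -0.08 0 0; 0 0 0 -0.16 0 0;0 0 0 -0.16 0 0'|tail -0;  python3 -c "
from h import *
s=st();print(s['torque'])"; python3 -m pendant '0 0 0 -0.08 0 0; 0 0 0 -0.16 0 0;0 0 0 -0.16 0 0'|tail -0;  python3 -c "
from h import *
s=st();print(s['torque'])"; done
```

```text
t 6.85 p [ 0.5252 -0.3698  0.0295] F [ 6.3 -2.3 -5.5] w 0.039
[[0.003, 0.922, 0.387], [-0.002, 0.387, -0.922], [-1.0, 0.002, 0.003]] j [ 0.25  0.56  0.39  1.63 -0.24  1.    1.11]
[-0.48594901 -1.45594998 -0.18858614]
t 7.15 p [ 0.5255 -0.3693  0.0295] F [ 7.4 -1.1 -5.3] w 0.0386
[[0.003, 0.803, 0.595], [-0.001, 0.595, -0.803], [-1.0, 0.002, 0.003]] j [ 0.29  0.55  0.34  1.63 -0.21  1.    1.33]
[-0.20359086 -1.59617922 -0.09760384]Exception ignored on flushing sys.stdout:
BrokenPipeError: [Errno 32] Broken pipe
Exception ignored on flushing sys.stdout:
BrokenPipeError: [Errno 32] Broken pipe
```

```bash
python3 -m pendant '0 0 0 0 0 0; 0 0 0 0 0 0; 0 0 0 0 0 0; -0.1 0 0 0 0 0; -0.25 0 0 0 0 0; -0.4 0 0 0 0 0; -0.44 0 0 0 0 0; -0.44 0 0 0 0 0' 0.4; python3 - <<'E'
from h import *
s=st()
c=cal("wrist");p,D=vision.camera("wrist");cv2.imwrite("pics/w2full.png",p)
u,v=proj("w",[.5245,-.3675,.058],c).astype(int);print(u,v)
o=cv2.imread("pics/w1.png")
f=lambda q,u,v:cv2.resize(q[max(v-40,0):v+40,u-40:u+40],(400,400),interpolation=cv2.INTER_CUBIC)
cv2.imwrite("pics/w2.png",np.hstack([f(o,344,238),f(p,u,v)]))
E
```

```text
time: 7.95
ee_pos: [0.5246, -0.3695, 0.1414]
eef_rot: [0.317, 0.631, -0.317, 0.633]
ft_force: [0.3, -0.5, -0.6]
width: 0.0605
t 7.95 p [ 0.5246 -0.3695  0.1414] F [ 0.3 -0.5 -0.6] w 0.0605
[[0.003, 0.801, 0.599], [-0.002, 0.599, -0.801], [-1.0, 0.001, 0.003]] j [ 0.26  0.43  0.37  1.54 -0.16  1.2   1.3 ]
328 249
```

View pics/w2.png

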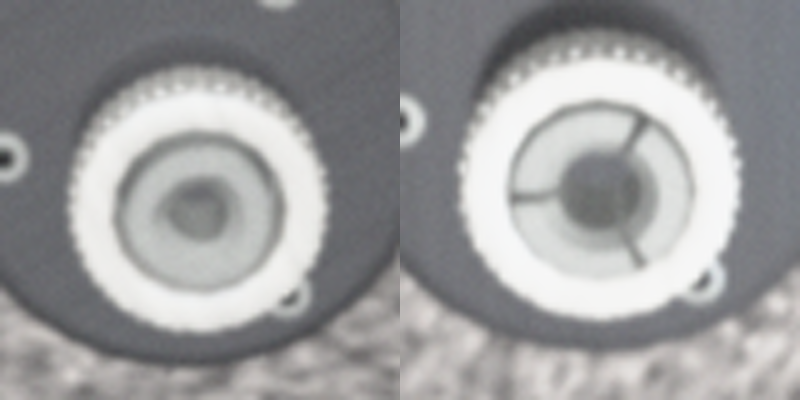

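The nut is now backed off. Its segments are apart with visible gaps, and the bore looks about 12 mm. Next I check the microscope clearance and measure the block and stub pose.

```bash
python3 - <<'E'
from h import *
for n in("top","scene"):
    D=np.load(n+"D.npy");P=cloud(n,D)
    for z in(.05,.1,.15,.2,.25,.3,.35):
        m=(abs(P[...,2]-z)<.025)&(P[...,0]>.4)&(P[...,0]<.8)&(P[...,1]>-.03)&(P[...,1]<.4)&(D>0)
        q=P[m];
        if len(q)>5:
            i=np.argsort(q[:,1])[3];print(n,z,len(q),q[i].round(3),"near pyramid", [round(float(q[abs(q[:,0]-x)<.03][:,1].min()),3) if (abs(q[:,0]-x)<.03).any() else None for x in(.5,.55,.6,.65,.7)])
go([.53,-.15,.20]);go([.575,-.09,.19],np.radians(68))
E
```

```text
top 0.05 1077 [ 0.508 -0.03   0.044] near pyramid [-0.03, -0.03, -0.03, 0.068, 0.068]
top 0.1 778 [ 0.798 -0.029  0.109] near pyramid [None, 0.133, None, 0.068, 0.068]
top 0.15 3729 [ 0.796 -0.029  0.142] near pyramid [None, 0.068, 0.068, 0.068, 0.068]
top 0.2 497 [ 0.791 -0.029  0.219] near pyramid [None, None, 0.123, 0.123, 0.112]
top 0.25 1138 [ 0.79  -0.029  0.232] near pyramid [None, 0.128, 0.124, 0.124, 0.108]
top 0.3 1422 [ 0.795 -0.03   0.289] near pyramid [0.119, 0.118, 0.118, 0.118, 0.112]
top 0.35 5486 [0.484 0.112 0.359] near pyramid [0.111, 0.118, 0.12, 0.119, 0.124]
scene 0.05 5248 [ 0.583 -0.03   0.036] near pyramid [-0.03, -0.03, -0.03, 0.202, 0.214]
scene 0.1 3696 [ 0.799 -0.029  0.122] near pyramid [None, 0.128, 0.1, 0.101, 0.221]
scene 0.15 10076 [ 0.798 -0.029  0.131] near pyramid [None, 0.069, 0.068, 0.067, 0.067]
scene 0.2 2376 [0.726 0.15  0.181] near pyramid [None, None, 0.157, 0.201, 0.149]
scene 0.25 3337 [0.579 0.141 0.265] near pyramid [None, 0.141, 0.141, 0.191, 0.161]
scene 0.3 3717 [0.511 0.122 0.311] near pyramid [0.121, 0.121, 0.2, 0.201, 0.207]
scene 0.35 5677 [0.475 0.121 0.345] near pyramid [0.119, 0.183, 0.158, 0.163, None]
row [-0.2424  0.5439 -0.6862  0.      0.      0.    ]
row [-2.024e-01  8.318e-01 -7.706e-01 -3.630e-01  3.000e-04 -1.000e-04]
```

```bash
python3 -m pendant '-0.1 0.12 -0.11 -0.06 0 0; -0.2 0.24 -0.22 -0.12 0 0; -0.2 0.36 -0.33 -0.18 0 0; -0.2 0.48 -0.44 -0.24 0 0; -0.2 0.6 -0.55 -0.3 0 0; -0.2 0.72 -0.66 -0.363 0 0; -0.2 0.83 -0.77 -0.363 0 0; -0.2 0.83 -0.77 -0.363 0 0' -0.05 20; python3 - <<'E'
from h import *
s=st()
c=cal("wrist");np.save("wc3.npy",np.concatenate([x.ravel() for x in c]));p,D=vision.camera("wrist");cv2.imwrite("pics/w3.png",p);np.save("w3D.npy",D)
print(proj("w",[.588,-.055,.046],c))
E
```

```text
time: 8.8
ee_pos: [0.5743, -0.0829, 0.1872]
eef_rot: [0.133, 0.696, -0.131, 0.693]
ft_force: [0.6, -0.3, -0.2]
width: 0.0414
t 8.8 p [ 0.5743 -0.0829  0.1872] F [ 0.6 -0.3 -0.2] w 0.0414
[[-0.003, 0.366, 0.931], [0.003, 0.931, -0.366], [-1.0, 0.002, -0.004]] j [-0.06  0.26  0.15  1.64 -0.04  1.25  1.3 ]
[362.36979422 234.1855265 ]
```

View pics/w3.png

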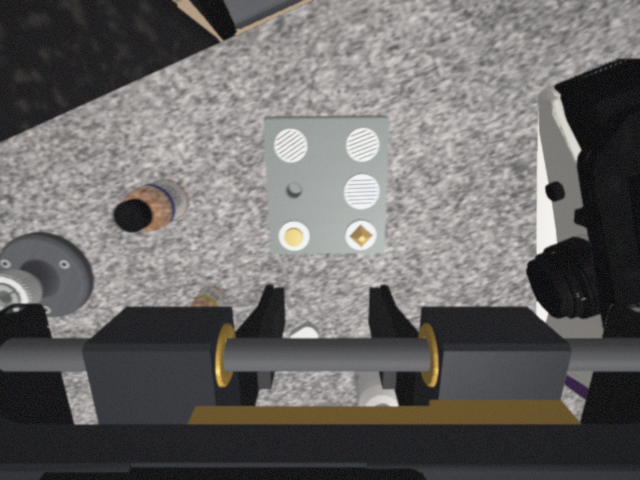

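The block is square to the jaw. The pyramid stub is at (361,236), the disc at (293,236) and the bare stubs at (362,190), (362,145) and (291,146).

```bash
python3 - <<'E'
from h import *
w=np.load("wc3.npy");c=(w[:9].reshape(3,3),w[9:18].reshape(3,3),w[18:])
p=cv2.imread("pics/w3.png");h=cv2.cvtColor(p,cv2.COLOR_BGR2HSV);g=cv2.cvtColor(p,cv2.COLOR_BGR2GRAY);P=cloud("w",np.load("w3D.npy"),c)
C=[]
for u,v in((361,236),(293,236),(362,190),(362,145),(291,146)):
    m=np.zeros_like(g);cv2.circle(m,(u,v),21,255,-1)
    t=((g>165)|((h[...,1]>90)&(h[...,0]<40))).astype(np.uint8)*255&m
    t=cv2.morphologyEx(t,cv2.MORPH_CLOSE,np.ones((5,5)))
    k=max(cv2.findContours(t,0,1)[0],key=cv2.contourArea);e=cv2.fitEllipse(cv2.convexHull(k));q=ray("w",*e[0],.046,c);C.append(q)
    zz=P[v-8:v+8,u-8:u+8,2];print(np.round(e[0],1),np.round(e[1],1),q.round(4),"z",np.median(zz).round(4))
a=C[0]-C[1];b=C[0]-C[3];print(np.degrees(np.arctan2(a[1],a[0])),np.degrees(np.arctan2(b[1],b[0]))+90,np.linalg.norm(a),np.linalg.norm(b))
go([*C[0][:2],.1],np.arctan2(a[1],a[0]))
E
```

```text
[361.  235.9] [41.6 41.8] [ 0.5891 -0.0566  0.046 ] z 0.0512
[295.1 235.3] [37.6 39.2] [ 0.5675 -0.1096  0.046 ] z 0.0505
[362. 190.] [41.8 41.8] [ 0.5518 -0.0423  0.046 ] z 0.0456
[362.5 146.1] [38.6 42. ] [ 0.5186 -0.0299  0.046 ] z 0.0458
[290.4 145.3] [35.4 35.9] [ 0.4968 -0.0837  0.046 ] z 0.0459
67.87837659205866 69.18889631456852 0.057160639936785766 0.07534377774915522
row [ 3.494e-01  1.339e-01  1.330e-02  5.400e-03 -2.300e-03 -1.000e-04]
```

```bash
python3 - <<'E'
from h import *
w=np.load("wc3.npy");c=(w[:9].reshape(3,3),w[9:18].reshape(3,3),w[18:])
p=cv2.imread("pics/w3.png");h=cv2.cvtColor(p,cv2.COLOR_BGR2HSV);g=cv2.cvtColor(p,cv2.COLOR_BGR2GRAY)
print(g[236,335:390].tolist());print(h[236,335:390,1].tolist())
for u,v in((361,236),(293,236),(362,190),(362,145),(291,146)):
    m=np.zeros_like(g);cv2.circle(m,(u,v),21,255,-1)
    t=((g>185)|((h[...,1]>110)&(h[...,0]<40))).astype(np.uint8)*255&m
    t=cv2.morphologyEx(t,cv2.MORPH_OPEN,np.ones((2,2)))
    k=max(cv2.findContours(t,0,1)[0],key=cv2.contourArea);e=cv2.minEnclosingCircle(k);print(np.round(e[0],1),e[1],ray("w",*e[0],.046,c).round(4))
E
python3 -m pendant '0.1 0.13 0.013 0 0 0; 0.2 0.13 0.013 0 0 0; 0.3 0.13 0.013 0 0 0; 0.35 0.13 0.013 0 0 0; 0.35 0.13 0.013 0 0 0; 0.35 0.13 0.013 0 0 0'
python3 - <<'E'
from h import *
s=st();go([.5885,-.0565,.023])
E
```

```text
[178, 179, 176, 179, 179, 178, 180, 181, 177, 185, 213, 228, 235, 229, 208, 169, 139, 131, 129, 128, 129, 129, 129, 133, 145, 167, 189, 196, 188, 173, 159, 155, 155, 153, 160, 173, 195, 223, 236, 238, 231, 215, 191, 187, 187, 185, 185, 188, 183, 175, 158, 144, 143, 151, 156]
[9, 7, 6, 6, 7, 9, 8, 6, 7, 7, 7, 4, 2, 1, 14, 50, 95, 113, 115, 117, 115, 116, 114, 114, 110, 110, 106, 105, 108, 112, 116, 116, 117, 120, 115, 100, 61, 16, 1, 2, 4, 4, 8, 7, 9, 4, 5, 8, 6, 4, 6, 5, 7, 5, 8]
[364.1 238.6] 19.092655181884766 [ 0.5923 -0.055   0.046 ]
[294.8 236.8] 15.94394302368164 [ 0.5687 -0.1104  0.046 ]
[362.5 192.9] 18.917104721069336 [ 0.5543 -0.0427  0.046 ]
[363.3 145.6] 17.560102462768555 [ 0.5185 -0.0291  0.046 ]
[291.3 146.1] 17.242494583129883 [ 0.4976 -0.0833  0.046 ]
time: 9.45
ee_pos: [0.5896, -0.062, 0.1024]
eef_rot: [0.135, 0.694, -0.135, 0.694]
ft_force: [-0.6, -0.5, 0.4]
width: 0.0415
t 9.45 p [ 0.5896 -0.062   0.1024] F [-0.6 -0.5  0.4] w 0.0415
[[0.0, 0.374, 0.927], [-0.0, 0.927, -0.374], [-1.0, -0.0, 0.0]] j [-0.08  0.35  0.14  1.7  -0.05  1.09  1.25]
row [ 0.3175  0.0189 -0.0123  0.      0.      0.    ]
```

```bash
python3 - <<'E'
from h import *
c=cal("wrist");p,D=vision.camera("wrist");cv2.imwrite("pics/w4.png",p)
h=cv2.cvtColor(p,cv2.COLOR_BGR2HSV);g=cv2.cvtColor(p,cv2.COLOR_BGR2GRAY)
u,v=proj("w",[.589,-.0565,.046],c).astype(int);print(u,v)
m=np.zeros_like(g);cv2.circle(m,(u,v),40,255,-1)
t=((g>207)|((h[...,1]>80)&(h[...,0]<40))).astype(np.uint8)*255&m
t=cv2.morphologyEx(t,cv2.MORPH_OPEN,np.ones((3,3)))
k=max(cv2.findContours(t,0,1)[0],key=cv2.contourArea);e=cv2.fitEllipse(cv2.convexHull(k));q=ray("w",*e[0],.046,c);print(e,q.round(4));s=st();go([*q[:2],.023])
o=cv2.cvtColor(t,cv2.COLOR_GRAY2BGR)
cv2.ellipse(p,e,(0,0,255),1);cv2.imwrite("pics/w4c.png",np.hstack([cv2.resize(p[100:340,180:500],(640,480))]))
E
```

```text
334 261
((335.6222839355469, 260.82843017578125), (38.15635299682617, 40.612831115722656), 87.28488159179688) [ 0.5885 -0.0557  0.046 ]
t 9.5 p [ 0.59   -0.0618  0.103 ] F [0.4 0.1 0.3] w 0.0412
[[0.001, 0.374, 0.927], [-0.0, 0.927, -0.374], [-1.0, 0.0, 0.001]] j [-0.08  0.35  0.14  1.7  -0.05  1.09  1.25]
row [ 0.3201  0.0205 -0.0152  0.      0.      0.    ]
```

View pics/w4c.png

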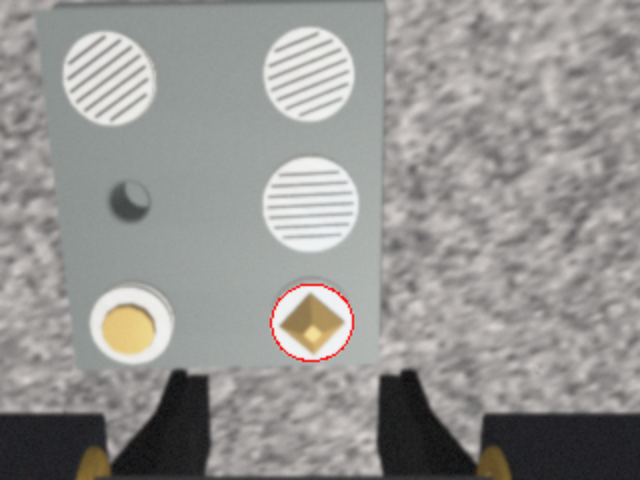

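```bash
python3 -m pendant '0.05 0.02 -0.015 0 0 0; 0.13 0.02 -0.015 0 0 0; 0.2 0.02 -0.015 0 0 0; 0.23 0.02 -0.015 0 0 0; 0.23 0.02 -0.015 0 0 0; 0.23 0.02 -0.015 0 0 0'; python3 - <<'E'
from h import *
s=st();go([.5885,-.0557,.037],np.radians(68))
E
```

```text
time: 10.1
ee_pos: [0.5883, -0.055, 0.0452]
eef_rot: [0.134, 0.694, -0.134, 0.695]
ft_force: [0.5, 0.6, -0.2]
width: 0.0416
t 10.1 p [ 0.5883 -0.055   0.0452] F [ 0.5  0.6 -0.2] w 0.0416
[[0.001, 0.373, 0.928], [0.0, 0.928, -0.373], [-1.0, 0.0, 0.001]] j [-0.09  0.42  0.13  1.75 -0.06  0.98  1.25]
row [ 0.0328 -0.0022  0.0016  0.0011  0.0005 -0.0003]
```

```bash
python3 -m pendant '0.02 0 0 0 0 0; 0.032 0 0 0 0 0; 0.032 0 0 0 0 0; 0.032 0 0 0 0 0'; python3 -c "
from h import *
st()"; python3 -m pendant '0 0 0 0 0 0; 0 0 0 0 0 0; 0 0 0 0 0 0; 0 0 0 0 0 0; 0 0 0 0 0 0; 0 0 0 0 0 0' -1 20; python3 -c "
from h import *
st()"
```

```text
time: 10.5
ee_pos: [0.5879, -0.0552, 0.0366]
eef_rot: [0.134, 0.694, -0.134, 0.694]
ft_force: [0.3, -0.1, 0.7]
width: 0.0414
t 10.5 p [ 0.5879 -0.0552  0.0366] F [ 0.3 -0.1  0.7] w 0.0414
[[0.0, 0.373, 0.928], [0.0, 0.928, -0.373], [-1.0, 0.0, 0.0]] j [-0.09  0.43  0.12  1.75 -0.06  0.96  1.25]
time: 11.1
ee_pos: [0.588, -0.0551, 0.0366]
eef_rot: [0.134, 0.694, -0.134, 0.694]
ft_force: [-0.1, 0.2, 1.4]
width: 0.0253
t 11.1 p [ 0.588  -0.0551  0.0366] F [-0.1  0.2  1.4] w 0.0253
[[0.0, 0.373, 0.928], [0.0, 0.928, -0.373], [-1.0, 0.0, 0.0]] j [-0.09  0.43  0.12  1.75 -0.06  0.96  1.25]
```

```bash
python3 -m pendant '-0.04 0 0 0 0 0; -0.12 0 0 0 0 0; -0.24 0 0 0 0 0; -0.38 0 0 0 0 0; -0.5 0 0 0 0 0; -0.5 0 0 0 0 0; -0.5 0 0 0 0 0'; python3 - <<'E'
from h import *
s=st();go([.5245,-.3675,.155])
E
```

```text
time: 11.8
ee_pos: [0.5882, -0.0552, 0.1625]
eef_rot: [0.135, 0.694, -0.134, 0.695]
ft_force: [-0.6, 0.5, -1.1]
width: 0.025
t 11.8 p [ 0.5882 -0.0552  0.1625] F [-0.6  0.5 -1.1] w 0.025
[[0.002, 0.373, 0.928], [0.0, 0.928, -0.373], [-1.0, 0.001, 0.001]] j [-0.1   0.29  0.14  1.64 -0.04  1.21  1.24]
row [ 0.0292 -1.2542  0.2298  0.      0.      0.    ]
```

```bash
python3 -m pendant '0 -0.1 0.02 0 0 0; 0 -0.25 0.05 0 0 0; 0 -0.4 0.08 0 0 0; 0 -0.55 0.1 0 0 0; 0 -0.7 0.13 0 0 0; 0 -0.85 0.16 0 0 0; 0 -1 0.18 0 0 0; 0 -1 0.18 0 0 0' >/dev/null; python3 -m pendant '0 -0.12 0.02 0 0 0; 0 -0.25 0.05 0 0 0; 0 -0.25 0.05 0 0 0;0 -0.25 0.05 0 0 0'; python3 - <<'E'
from h import *
s=st();go([.5245,-.3675,.095])
c=cal("wrist");p,D=vision.camera("wrist");cv2.imwrite("pics/w5.png",p)
q,D2=vision.camera("scene");u,v=proj("scene",[.5245,-.3675,.09]).astype(int)
cv2.imwrite("pics/w5c.png",np.vstack([cv2.resize(p[140:380,180:500],(400,300)),cv2.resize(q[v-40:v+35,u-50:u+50],(400,300),interpolation=cv2.INTER_CUBIC)]))
print(proj("w",[.5245,-.3675,.058],c))
E
```

```text
time: 13.0
ee_pos: [0.5239, -0.3665, 0.1602]
eef_rot: [0.135, 0.695, -0.135, 0.693]
ft_force: [0.2, 1.2, -0.6]
width: 0.0251
t 13.0 p [ 0.5239 -0.3665  0.1602] F [ 0.2  1.2 -0.6] w 0.0251
[[-0.002, 0.374, 0.927], [0.001, 0.927, -0.374], [-1.0, 0.0, -0.002]] j [ 0.31  0.41  0.3   1.51 -0.12  1.24  1.81]
row [ 0.2608 -0.0028  0.0044  0.      0.      0.    ]
[326.06850565 245.80122814]
```

View pics/w5c.png

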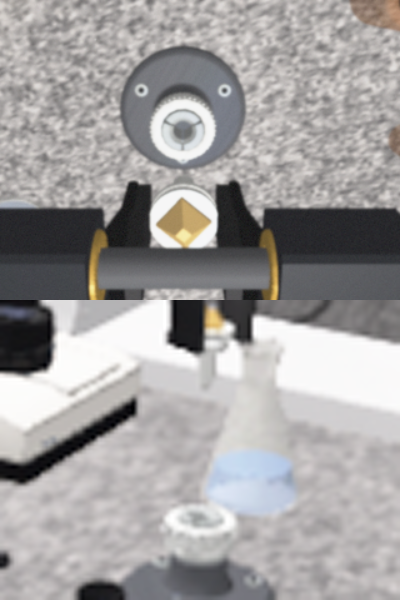

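Seen from the wrist, the stub hangs square between the fingers at about crop (184,218) and the open collet is at (183,130). The scene view shows the shank vertical. I'll measure both centres in this one image.

```bash
python3 - <<'E'
from h import *
s=st();c=cal("wrist");p=cv2.imread("pics/w5.png");h=cv2.cvtColor(p,cv2.COLOR_BGR2HSV);g=cv2.cvtColor(p,cv2.COLOR_BGR2GRAY)
def fit(u,v,rad,t,z):
    m=np.zeros_like(g);cv2.circle(m,(u,v),rad,255,-1);t=cv2.morphologyEx(t.astype(np.uint8)*255&m,cv2.MORPH_OPEN,np.ones((3,3)))
    k=max(cv2.findContours(t,0,1)[0],key=cv2.contourArea);e=cv2.fitEllipse(cv2.convexHull(k));q=ray("w",*e[0],z,c);print(np.round(e[0],1),np.round(e[1],1),q.round(4));return q
a=fit(326,244,32,g>200,.056)
b=fit(327,315,32,(g>190)|((h[...,1]>80)&(h[...,0]<40)),s["ee_pos"][2]+.0094)
A=R.from_quat(s["eef_rot"]).inv();print("err tool",A.apply(a-b)/.25,"tcp-based",A.apply(a-s["ee_pos"])/.25)
E
```

```text
t 13.1 p [ 0.525  -0.365   0.1607] F [ 0.5  0.5 -0.1] w 0.0249
[[-0.001, 0.372, 0.928], [0.002, 0.928, -0.372], [-1.0, 0.001, -0.001]] j [ 0.31  0.41  0.3   1.51 -0.12  1.24  1.81]
[325.9 243.3] [48.8 51.3] [ 0.5245 -0.3655  0.056 ]
[327.1 316.7] [52.2 56.6] [ 0.5254 -0.3652  0.1701]
err tool [ 0.45628401 -0.00301612 -0.00235489] tcp-based [ 4.18680963e-01 -3.24607582e-03 -3.58792318e-04]
```

```bash
python3 -m pendant '0.08 -0.005 0 0 0 0; 0.18 -0.005 0 0 0 0; 0.26 -0.005 0 0 0 0; 0.29 -0.005 0 0 0 0; 0.31 -0.005 0 0 0 0; 0.33 -0.005 0 0 0 0; 0.35 -0.005 0 0 0 0; 0.35 -0.005 0 0 0 0'; python3 - <<'E'
from h import *
s=st();print(s["torque"]);go([.5245,-.3672,.0606])
E
```

```text
time: 13.9
ee_pos: [0.5241, -0.3676, 0.0739]
eef_rot: [0.134, 0.694, -0.134, 0.694]
ft_force: [-0.6, -0.1, -0.3]
width: 0.0248
t 13.9 p [ 0.5241 -0.3676  0.0739] F [-0.6 -0.1 -0.3] w 0.0248
[[-0.0, 0.373, 0.928], [0.0, 0.928, -0.373], [-1.0, 0.0, -0.0]] j [ 0.33  0.49  0.28  1.6  -0.15  1.08  1.83]
[ 0.01860167 -0.02631108  0.03994736]
row [0.053  0.0021 0.0008 0.     0.     0.    ]
```

No contact force, so the shank is entering. I continue to home.

```bash
python3 -m pendant '0.015 0 0 0 0 0; 0.03 0 0 0 0 0; 0.042 0 0 0 0 0; 0.05 0 0 0 0 0; 0.056 0 0 0 0 0; 0.056 0 0 0 0 0'; python3 - <<'E'
from h import *
s=st();print(s["torque"]);go([.5245,-.3672,.0606])
E
```

```text
time: 14.5
ee_pos: [0.5242, -0.3678, 0.0606]
eef_rot: [0.134, 0.694, -0.134, 0.694]
ft_force: [-1.8, 2.6, 4.9]
width: 0.0253
t 14.5 p [ 0.5242 -0.3678  0.0606] F [-1.8  2.6  4.9] w 0.0253
[[0.0, 0.373, 0.928], [0.0, 0.928, -0.373], [-1.0, 0.0, 0.0]] j [ 0.33  0.5   0.28  1.61 -0.15  1.05  1.84]
[ 0.44932376  0.51013805 -0.01746746]
row [-0.0002  0.0025  0.0003  0.      0.      0.    ]
```

```bash
python3 -m pendant '0.005 0 0 0 0 0; 0.005 0 0 0 0 0; 0.005 0 0 0 0 0'; python3 -m pendant '0 0 0 0 0 0; 0 0 0 0 0 0; 0 0 0 0 0 0; 0 0 0 0 0 0; 0 0 0 0 0 0; 0 0 0 0 0 0' 0.5; python3 -m pendant '0.04 0 0 0 0 0; 0.08 0 0 0 0 0; 0.117 0 0 0 0 0; 0.117 0 0 0 0 0; 0.117 0 0 0 0 0';  python3 - <<'E'
from h import *
s=st();go([.5245,-.3675,.030])
E
```

```text
time: 14.8
ee_pos: [0.5243, -0.3678, 0.0604]
eef_rot: [0.134, 0.694, -0.134, 0.694]
ft_force: [-5.4, 4.2, 14.8]
width: 0.0251
time: 15.4
ee_pos: [0.5241, -0.3677, 0.0586]
eef_rot: [0.134, 0.694, -0.134, 0.694]
ft_force: [-0.2, -0.8, 0.7]
width: 0.0624
time: 15.9
ee_pos: [0.524, -0.3676, 0.029]
eef_rot: [0.134, 0.694, -0.134, 0.694]
ft_force: [-0.2, 0.1, 1.4]
width: 0.0655
t 15.9 p [ 0.524  -0.3676  0.029 ] F [-0.2  0.1  1.4] w 0.0655
[[-0.001, 0.373, 0.928], [0.0, 0.928, -0.373], [-1.0, 0.0, -0.001]] j [ 0.33  0.54  0.27  1.63 -0.16  1.    1.85]
row [-0.0038  0.0012  0.0017  0.      0.      0.    ]
```

```bash
python3 -m pendant '0 0 0 0 0 0; 0 0 0 0 0 0; 0 0 0 0 0 0; 0 0 0 0 0 0; 0 0 0 0 0 0; 0 0 0 0 0 0' -1 55; python3 -m pendant '0 0 0 0.08 0 0; 0 0 0 0.16 0 0; 0 0 0 0.24 0 0; 0 0 0 0.32 0 0; 0 0 0 0.4 0 0; 0 0 0 0.48 0 0; 0 0 0 0.56 0 0; 0 0 0 0.6 0 0'; python3 -c "
from h import *
print(st()['torque'])"; python3 -m pendant '0 0 0 0.08 0 0; 0 0 0 0.16 0 0; 0 0 0 0.24 0 0; 0 0 0 0.32 0 0; 0 0 0 0.4 0 0; 0 0 0 0.4 0 0'; python3 -c "
from h import *
print(st()['torque'])"
```

```text
time: 16.5
ee_pos: [0.5243, -0.3677, 0.0297]
eef_rot: [0.134, 0.694, -0.134, 0.694]
ft_force: [-0.7, 0.9, 1.5]
width: 0.0386
time: 17.3
ee_pos: [0.5244, -0.3677, 0.0297]
eef_rot: [0.424, 0.566, -0.424, 0.566]
ft_force: [0.5, 0.9, 1.8]
width: 0.0386
t 17.3 p [ 0.5244 -0.3677  0.0297] F [0.5 0.9 1.8] w 0.0386
[[0.0, 0.96, 0.28], [-0.0, 0.28, -0.96], [-1.0, 0.0, 0.0]] j [ 0.19  0.57  0.46  1.63 -0.28  1.01  1.03]
[0.01207202 0.07640381 0.17020848]
time: 17.9
ee_pos: [0.5244, -0.3677, 0.0297]
eef_rot: [-0.572, -0.416, 0.572, -0.416]
ft_force: [0.4, 0.1, 2.8]
width: 0.0385
t 17.9 p [ 0.5244 -0.3677  0.0297] F [0.4 0.1 2.8] w 0.0385
[[0.0, 0.951, -0.308], [-0.0, -0.308, -0.951], [-1.0, 0.0, 0.0]] j [ 0.1   0.59  0.59  1.64 -0.37  1.02  0.49]
[ 0.06621     0.12778627 -0.06245129]
```

```bash
for k in 1; do python3 -m pendant '0 0 0 0.07 0 0; 0 0 0 0.14 0 0; 0 0 0 0.14 0 0; 0 0 0 0.14 0 0' >/dev/null; python3 -c "
from h import *
print(st()['torque'])"; python3 -m pendant '0 0 0 0.07 0 0; 0 0 0 0.14 0 0; 0 0 0 0.14 0 0; 0 0 0 0.14 0 0' >/dev/null; python3 -c "
from h import *
print(st()['torque'])"; python3 -m pendant '0 0 0 0.07 0 0; 0 0 0 0.14 0 0; 0 0 0 0.2 0 0; 0 0 0 0.2 0 0' >/dev/null; python3 -c "
from h import *
print(st()['torque'])"; done
```

```text
t 18.3 p [ 0.5244 -0.3677  0.0297] F [0.3 0.4 2.8] w 0.0382
[[0.0, 0.87, -0.494], [-0.0, -0.494, -0.87], [-1.0, 0.0, -0.0]] j [ 0.07  0.61  0.63  1.64 -0.4   1.03  0.31]
[-0.00708058  0.02897851 -0.07565996]
t 18.7 p [ 0.5244 -0.3678  0.0297] F [-0.3  0.7  4.8] w 0.0382
[[0.0, 0.748, -0.664], [-0.0, -0.664, -0.748], [-1.0, 0.0, -0.0]] j [ 0.04  0.62  0.68  1.64 -0.44  1.03  0.13]
[ 0.01852263 -0.01841988 -0.00454985]
t 19.1 p [ 0.5246 -0.3677  0.0298] F [0.1 0.1 5.2] w 0.0383
[[0.0, 0.516, -0.856], [-0.0, -0.856, -0.516], [-1.0, 0.0, 0.0]] j [-0.    0.64  0.74  1.64 -0.49  1.05 -0.14]
[0.06357184 0.13136803 0.78550825]
```

```bash
python3 -m pendant '0 0 0 0 0 0; 0 0 0 0 0 0; 0 0 0 0 0 0; 0 0 0 0 0 0; 0 0 0 0 0 0' 0.4; python3 -m pendant '-0.08 0 0 0 0 0; -0.2 0 0 0 0 0; -0.35 0 0 0 0 0; -0.5 0 0 0 0 0; -0.6 0 0 0 0 0; -0.6 0 0 0 0 0';  python3 - <<'E'
from h import *
s=st();c=cal("wrist");p,D=vision.camera("wrist");u,v=proj("w",[.5245,-.3675,.06],c).astype(int);print(u,v)
P=cloud("w",D,c);
q,D2=vision.camera("scene");a,b=proj("scene",[.5245,-.3675,.06]).astype(int);e,f=proj("scene",[.54,-.07,.04]).astype(int)
rs=lambda im:cv2.resize(im,(400,300),interpolation=cv2.INTER_CUBIC)
cv2.imwrite("pics/w6.png",np.vstack([np.hstack([rs(p[max(v-60,0):max(v-60,0)+120,u-80:u+80]),rs(q[b-38:b+37,a-50:a+50])]),np.hstack([rs(q[f-60:f+60,e-80:e+80]),rs(p)])]))
m=(abs(P[...,0]-.5245)<.008)&(abs(P[...,1]+.3675)<.008)&(P[...,2]>.04)&(D>0);print("pyr top",np.percentile(P[m][:,2],[5,50,95,99]))
m=(np.hypot(P[...,0]-.5245,P[...,1]+.3675)<.02)&(P[...,2]>.063)&(P[...,2]<.071)&(D>0);print("plate top",np.median(P[m][:,2]),P[m].min(0),P[m].max(0))
E
```

```text
time: 19.6
ee_pos: [0.524, -0.3677, 0.0293]
eef_rot: [-0.681, -0.189, 0.682, -0.188]
ft_force: [-0.0, -0.5, 0.5]
width: 0.0601
time: 20.2
ee_pos: [0.5254, -0.3691, 0.1835]
eef_rot: [0.683, 0.187, -0.68, 0.19]
ft_force: [-0.2, -0.6, -1.0]
width: 0.0609
t 20.2 p [ 0.5254 -0.3691  0.1835] F [-0.2 -0.6 -1. ] w 0.0609
[[0.005, 0.514, -0.858], [-0.003, -0.858, -0.514], [-1.0, 0.005, -0.003]] j [-0.07  0.49  0.84  1.51 -0.37  1.3  -0.22]
323 235
pyr top [0.06914632 0.07438712 0.07960282 0.08051487]
plate top 0.06960276272926208 [ 0.51062127 -0.38071017  0.0630379 ] [ 0.53651978 -0.35470685  0.07099238]
```

View pics/w6.png

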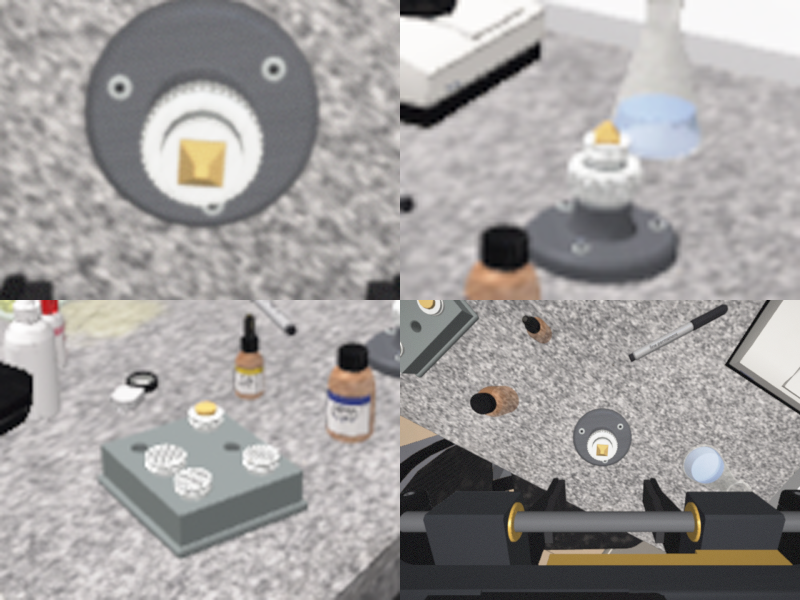

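```bash
python3 -c "
from bench import close_job
print(close_job())"
```

```text
the job is handed in; nothing more can be done
None
```

The pyramid stub is clamped in the collet, and I handed the job in at about 20 s of robot time. I did not tug the stub to test the grip.

- **Opening:** I backed the nut off anticlockwise in one stroke of about 2.1 rad. The wrist picture then showed the segments apart and the bore at about 12 mm.
- **Stub:** I lifted it by the rim of its plate and lowered it into the collet until contact, about 5 N and then 15 N on a last small push. In the last picture it stands upright. The depth reading puts the plate top at 69.6 mm (70 mm expected) and the pyramid tip at about 80 mm (80 mm expected).
- **Tightening:** I turned the nut clockwise about 2.2 rad in one stroke. At the end the reaction moment rose to about 0.8 N m, against the nut's own friction of about 0.12 N m, so I take it to be at its stop and the grip firm. Before that the moment reading scattered by about ±0.15 N m and showed no gradual rise. The evidence for the grip is that final jump and the angle turned.
- **Surroundings:** In the last pictures the other four stubs are still in the block, and the bottles and flask look undisturbed. The gripper was open and clear, with no contact force.

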